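Gauge a spacer sleeve on the step mandrel and register its size

ROBOT

A 6-joint arm with a two-finger parallel gripper is mounted at the origin on the work surface. World frame = base frame: x ahead of the robot, y to its left, z up, the work surface at z = 0. Lengths are in mm, angles in rad, forces in N, time in s.
With the tool pointing down it reaches from about 325 to 750 mm from the base axis. Payload 7.6 kg.
Tool frame: the origin (TCP) lies midway between the tips of the shut fingers; the grasp point (between the pads) lies 19 mm behind it; z points along the fingers, y is the direction in which the jaws open and shut (so a half turn about z gives the same grasp; the last joint's range is limited). The gripper opens to 85 mm and grips with 20 to 120 N. Pads are 22 mm wide; open, the fingers measure 114 mm over their backs; the gripper's body (76 mm by 85 mm) begins 54 mm behind the grasp point. The pads swing forward as they close: fully open they stand 13 mm farther back than shut.
Start: joints at [-0.07, 0.052, 1.401, -0, 1.689, -0.07], TCP at [525.02, 0.022, 231.323] pointing down, gripper open.
Joint ranges: [-2.9, 2.9], [-0.91, 2.17], [0.12, 2.37], [-1.06, 4.2], [0.26, 2.73], [-2.93, 2.93]. Speed limits (rad/s): [2.57, 2.57, 3.01, 3.14, 3.14, 3.14].

INTERFACE

Orientations are given as a 3x3 rotation matrix whose columns are the frame's x, y, z axes.
In Python, from workcell import r gives the robot as it stands.
- The arm moves only by the tool play_rows, never from a script. Its argument "commands" is a list that holds one entry, the list of rows, each a list of 5 numbers: the closure, from -1 (fully open) to 1 (shut), then the shift along the tool's x, y, z in mm, then the turn about the tool's z in rad. A call has 1 to 8 rows; each row shifts and turns the pose as measured when the row begins, along the tool's axes as they then stand; what a row does not reach is not made up. A row lasts 1/8 s, in which the tool goes at most 62.5 mm and 10.7 degrees, less where a joint would pass 70% of its speed; a pose out of reach is approached as far as the arm can. A call with a gripper value outside its range is refused whole. The fingers move at their own pace and stop on an object; "newtons" is the grip in N (left out, the last holds). Time passes only in rows, so rows that do not move let the fingers close. It gives the time, the measured TCP pose, the force and the opening at its end, in the units of the state.
- r.get_obs(): the state, without advancing time (a new reading comes with each control period).
- r.grab_frame(name): name is "scene" or "side" or "wrist"; returns a dict with "image" (480x640x3 uint8, blue, green, red), "mtx" (3x3 intrinsics, pixels), "world_to_cam" (4x4, takes a point from world to camera coordinates). Camera axes: x right, y down, z forward; pixel columns grow to the right and rows downward; lengths in mm; the calibration is good to about 2 mm. The wrist camera is an equidistant fisheye: a pixel r from the principal point sees the ray r / f radians off the axis. A picture is of the moment at which its call begins. There is no depth.
- r.finish_job(): hands the job in, once; it reports no verdict.
The state is a dict: "clock": time; "qpos": joint angles; "qd": joint speeds; "effort": joint torques, N m; "tcp_pos": TCP position; "ee_rot": TCP orientation; "ft_force": force on the tool from outside, world axes, zero at the start; "ft_torque": the same for the moment, N m; "opening": finger opening in mm.
Only numpy, scipy, OpenCV 4.12 (cv2) and the standard library are available. Lean on these libraries where they do the work, as an engineer would, in place of code of your own. Each camera call takes 0.05 s, during which the arm holds its last target. There are 200 camera calls.

TASK

Take the aluminium sleeve from the green work pad, slide it (do not drop it) upright down over the tapered gauge mandrel until it stops, press it on firmly but gently for a moment (about 10 N, well under 20 N) and leave it there. Read the coloured band at which its lower rim has stopped and slide the black pointer of the size register to the middle of the field of that colour. Leave the two spare sleeves, the spray can and the screwdriver where they are.

Things in the scene. Friction and masses are not known exactly. Their poses are not given: they have to be found in the camera images.
- mandrel: fixed upright gauge mandrel, origin at the centre of its underside, z up its axis. Foot disc 90 mm diameter, 12 mm thick; post 33 mm diameter from 12 to 48 mm height; even taper from 33 mm diameter at 48 mm height to 17 mm at 88 mm; cone nose to 6 mm diameter at 95 mm. Bands: blue 49 to 59 mm above the underside, yellow 59 to 69, red 69 to 79
- mandrel_tip (a point): tip of the mandrel, on its axis, 95 mm above its underside. A sleeve's lower rim stops within about 3 mm of the middle of one colour band; pressed, it creeps a millimetre or two and wedges, and stays when let go
- sleeve_a_mid (a point): one of three aluminium sleeves alike outside: upright tube, 46 mm outside diameter, 22 mm tall, about 60 g; bore untold, it differs (20 to 32 mm). Point at its centre, 11 mm over its lower rim, z along its axis. One of the three, not always the same, stands on the green pad; the other two, on the cardboard pad, are spares
- sleeve_b_mid (a point): one of three aluminium sleeves alike outside: upright tube, 46 mm outside diameter, 22 mm tall, about 60 g; bore untold, it differs (20 to 32 mm). Point at its centre, 11 mm over its lower rim, z along its axis. One of the three, not always the same, stands on the green pad; the other two, on the cardboard pad, are spares
- sleeve_c_mid (a point): one of three aluminium sleeves alike outside: upright tube, 46 mm outside diameter, 22 mm tall, about 60 g; bore untold, it differs (20 to 32 mm). Point at its centre, 11 mm over its lower rim, z along its axis. One of the three, not always the same, stands on the green pad; the other two, on the cardboard pad, are spares
- sleeve_a: the same sleeve as sleeve_a_mid; origin at the centre of its lower rim
- sleeve_b: the same sleeve as sleeve_b_mid; origin at the centre of its lower rim
- sleeve_c: the same sleeve as sleeve_c_mid; origin at the centre of its lower rim
- work_pad_mid (a point): centre of the top of the green work pad, 100 x 100 mm, 4 mm thick, fixed; the sleeve to gauge is the one standing on it, within 25 mm of this point
- pointer (a joint): position of the size register's pointer along its track, 0 to 0.12 m; 1.5 N of friction, it stays where left. Colour fields along the track: grey (unset) 0 to 0.03, red 0.03 to 0.06, yellow 0.06 to 0.09, blue 0.09 to 0.12; the white line across the pointer's middle shows the value. It starts in the grey field
- pointer_top (a point): centre of the top of the pointer, a black block 30 mm (x) by 20 mm (y) by 36 mm tall, with its top 50 mm above the bench; y points along the track, the way the joint value grows. The register's plate, fixed to the bench, is 80 mm (x) by 190 mm (y), 14 mm thick; only the pointer stands above it
- cleaner_can: white and yellow spray can standing on the bench, 52 mm diameter, 130 mm tall, origin at the centre of its underside; to be left alone
- screwdriver: red-handled screwdriver lying on the bench, 190 mm long, along its x; to be left alone
Mind the look-alikes: they are no part of the job. Several things look just like the mandrel: the one meant starts farthest to the robot's left.

How it is judged:
By the outcome, as a careful person would: the job done as asked, in the order asked, and still so for the second after the job is handed in, with the robot touching nothing.
It also fails if it takes over 51 s, if anything falls off the work surface, if the arm or the gripper's body presses on something with over 40 N, if the wrist force passes 120 N, or if a joint passes its speed limit or range.

## Working session

There is one attempt and no reset: what is moved stays moved. The work goes in short steps, Python scripts to look and compute and a tool call to move; the robot and the scene stay as the last step left them, time stands still between calls to the robot, and variables do not carry over. Pictures are saved under pics/ and viewed, about 8 in all and at most 12, crops included, and the job is handed in when it is done.

Besides the shell and the picture viewer there is one more tool, called after ">>>" by a JSON object that holds its "fn" and its "kwargs". play_rows: Moves the arm, as the interface text tells. Its arguments: {"type":"object","properties":{"commands":{"type":"array","items":{"type":"array","items":{"type":"array","items":{"type":"number"}}}},"newtons":{"type":"number"}},"required":["commands"]}

```bash
mkdir -p pics
python3 - <<'E'
from workcell import r
import cv2,json,pickle
o=r.get_obs();print(o)
F={}
for n in("scene","side","wrist"):
    f=r.grab_frame(n);F[n]=f;cv2.imwrite(f"pics/{n}0.png",f["image"]);print(n,f["mtx"].tolist(),f["world_to_cam"].round(3).tolist())
pickle.dump(F,open("f0.pkl","wb"))
E
```

```text
{'clock': 0.0, 'qpos': array([-7.02726255e-02,  5.28266695e-02,  1.40175018e+00,  2.89050729e-06,
        1.68858912e+00, -7.02996432e-02]), 'qd': array([-2.45033297e-06,  4.10746289e-04,  1.89413655e-04,  1.89444333e-03,
        4.58794341e-04, -2.51335207e-05]), 'effort': array([ 8.02730119e-04, -3.81666934e+01, -3.60182977e+01,  8.43031398e-05,
        6.19437444e-03, -2.66336252e-05]), 'tcp_pos': array([5.24694270e+02, 5.96472521e-02, 2.30464858e+02]), 'ee_rot': array([[-2.72662149e-05,  9.99998768e-01, -1.56923713e-03],
       [ 9.99999993e-01,  2.74440962e-05,  1.13333873e-04],
       [ 1.13376799e-04, -1.56923403e-03, -9.99998762e-01]]), 'ft_force': array([ 0.21228143, -0.2885913 , -0.32065531]), 'ft_torque': array([ 0.01662931,  0.01950418, -0.00618517]), 'opening': 85.42551138692377}
scene [[477.4982073999332, 0.0, 326.0398028444339], [0.0, 477.4982073999332, 238.74652810245556], [0.0, 0.0, 1.0]] [[-0.76, 0.65, -0.009, 390.345], [0.506, 0.583, -0.636, -195.563], [-0.408, -0.488, -0.772, 1343.884], [0.0, 0.0, 0.0, 1.0]]
side [[442.8061361541574, 0.0, 313.49599646542634], [0.0, 442.8061361541574, 237.48446554708218], [0.0, 0.0, 1.0]] [[0.896, -0.443, -0.017, -433.763], [-0.353, -0.691, -0.631, 233.696], [0.268, 0.572, -0.776, 890.899], [0.0, 0.0, 0.0, 1.0]]
wrist [[371.64829954431775, 0.0, 314.32004287691177], [0.0, 371.64829954431775, 233.6667531802785], [0.0, 0.0, 1.0]] [[1.0, -0.001, -0.002, -524.083], [-0.0, -0.948, 0.318, -41.146], [-0.002, -0.318, -0.948, 380.489], [0.0, 0.0, 0.0, 1.0]]
```

View pics/scene0.png

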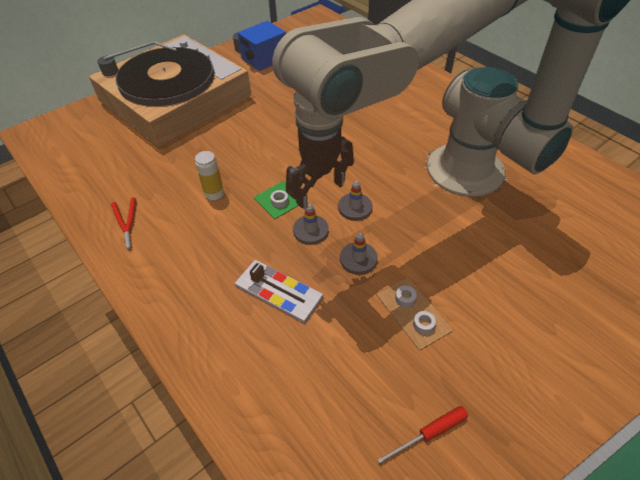

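View pics/side0.png

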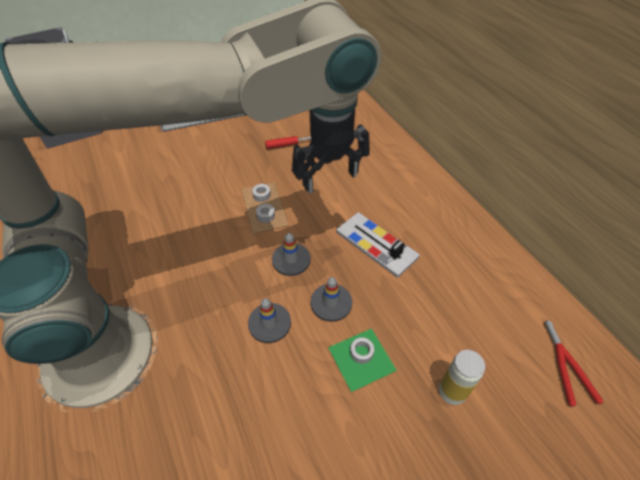

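Scene picture: mandrel candidates with foot centres at about (311,230), (355,207) and (358,258). The sleeve to gauge is at (280,199) on the green pad, and the register pointer is at (258,272). In the side picture the mandrels are at (331,302), (269,323) and (291,260), the sleeve at (362,349) and the pointer at (397,249).

```bash
cat > h.py <<'E'
import numpy as np,cv2
from scipy.optimize import least_squares
def proj(f,P):
    P=np.atleast_2d(np.asarray(P,float));c=P@f["world_to_cam"][:3,:3].T+f["world_to_cam"][:3,3]
    K=f["mtx"]
    if f.get("fish"):
        rr=np.hypot(c[:,0],c[:,1]);th=np.arctan2(rr,c[:,2]);s=th/np.maximum(rr,1e-9)
        return np.c_[K[0,0]*c[:,0]*s+K[0,2],K[1,1]*c[:,1]*s+K[1,2]]
    return np.c_[K[0,0]*c[:,0]/c[:,2]+K[0,2],K[1,1]*c[:,1]/c[:,2]+K[1,2]]
def atz(f,uv,z):  # pixel -> world at height z
    s=least_squares(lambda p:(proj(f,[p[0],p[1],z])[0]-uv),[500,0]);return s.x.round(1)
def tri(fs,uvs):
    s=least_squares(lambda p:np.concatenate([proj(f,p)[0]-u for f,u in zip(fs,uvs)]),[500,0,50]);return s.x.round(1),round(float(np.sqrt(2*s.cost)),2)
E
python3 - <<'E'
from h import *
import pickle
F=pickle.load(open("f0.pkl","rb"));S,D,W=F["scene"],F["side"],F["wrist"];W["fish"]=1
for n,a,b in (("M1",(311,230),(331,302)),("M2",(355,207),(269,323)),("M3",(358,258),(291,260)),("ring",(280,195),(362,345)),("ptr",(258,267),(397,244))):
    print(n,tri([S,D],[a,b]),atz(S,a,12),atz(D,b,12))
for p in((500,0,0),(600,0,0)):print(proj(S,p),proj(D,p))
def crop(f,x0,y0,x1,y1,k): return cv2.resize(f["image"][y0:y1,x0:x1],None,fx=k,fy=k,interpolation=cv2.INTER_CUBIC)
a=crop(S,230,170,430,320,4);cv2.imwrite("pics/c1.png",a)
E
```

```text
M1 (array([ 472.3, -107.5,    3.8]), 0.38) [ 475.9 -101.5] [ 470.3 -112.1]
M2 (array([333.9, -93.5,   2.9]), 0.09) [339.8 -87.4] [332.9 -98.5]
M3 (array([442.3,  34.2,   2.8]), 0.18) [447.1  39.2] [440.2  27.6]
ring (array([ 472.6, -234.3,   32. ]), 0.84) [ 460.5 -250.1] [ 479.4 -227.1]
ptr (array([657.2, -67.7,  53.6]), 1.0) [642.1 -94.8] [681.4 -43.2]
[[330.34000312 262.72283172]] [[319.74878184 262.16385633]]
[[297.47293736 285.57967847]] [[357.34256749 246.66266305]]
```

View pics/c1.png

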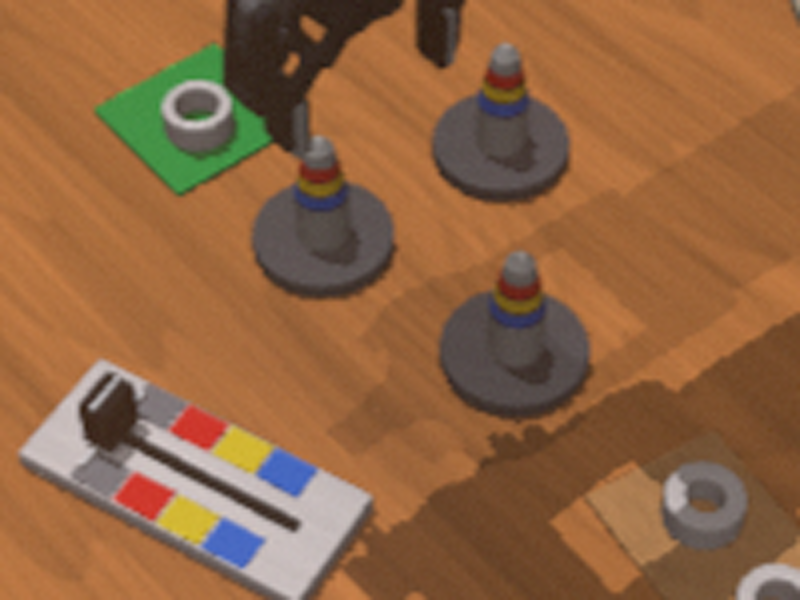

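View pics/wrist0.png

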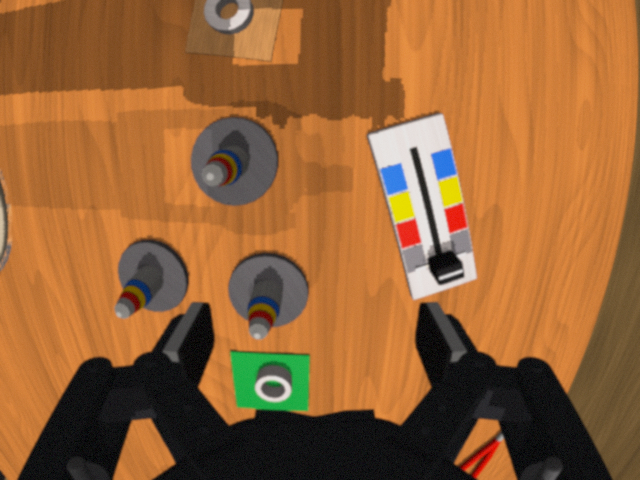

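M3, scene (358,258) / wrist (234,160), has the largest y (about +34, against -107 and -93), so it is the mandrel meant. The enlarged crop agrees. Next I measure tips, sleeve, pointer and track direction more precisely.

Run:
```python
from h import *
import pickle
F=pickle.load(open("f0.pkl","rb"));S,D,W=F["scene"],F["side"],F["wrist"];W["fish"]=1
for n,a,b,z in (("M3tip",(359.75,233.5),(213,176),95),("M1tip",(310,205),(258,330),95),("ringtop",(279.25,195.5),(273,386),26),("ptrtop",(258,266.5),(446,270),50)):
    print(n,tri([S,W],[a,b]),atz(S,a,z),atz(W,b,z))
print("slot far/near",atz(W,(415,150),14),atz(W,(440,250),14))
print("corners",[atz(W,p,14).tolist() for p in((369,132),(441,114),(476,278),(414,298))])
a=cv2.resize(W["image"][100:310,170:490],None,fx=2.5,fy=2.5,interpolation=cv2.INTER_CUBIC);cv2.imwrite("pics/c2.png",a)
```

```text
M3tip (array([446.7,  36.2,  98.8]), 0.94) [442.7  34.9] [445.8  35.4]
M1tip (array([474.9, -99. , 100.9]), 1.15) [ 471.3 -106.6] [ 473.8 -102.5]
ringtop (array([ 473.2, -232.1,   27.4]), 1.59) [ 470.6 -238.1] [ 473.1 -232.2]
ptrtop (array([654.4, -64.8,  52.1]), 1.7) [654.  -70.2] [654.9 -65. ]
slot far/near [623.3  48. ] [659.3 -57.5]
corners [[576.7, 64.1], [649.0, 85.4], [708.6, -92.4], [635.8, -115.1]]
```

View pics/c2.png

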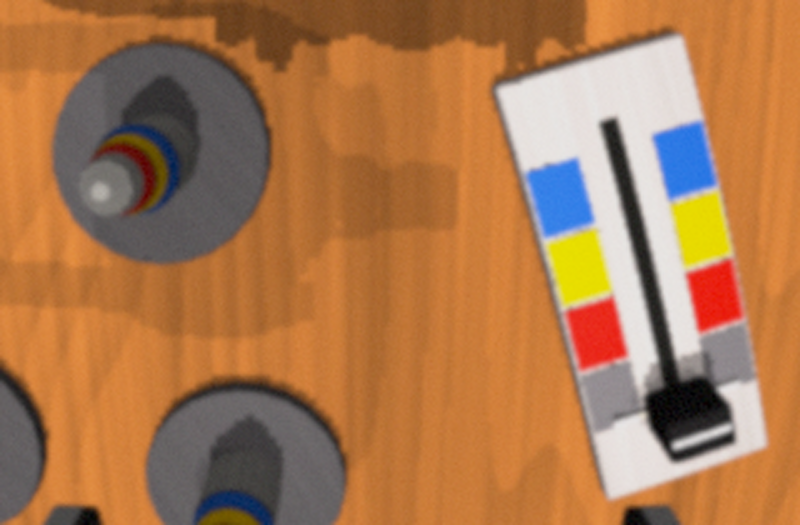

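Crop: the tip of mandrel M3 is at about (211,175) in the wrist frame, with the white pointer line at (451,275). Moving over the sleeve now.

>>> {"fn": "play_rows", "kwargs": {"commands": [[[-1,-50,-11,0,0],[-1,-50,-11,0,0],[-1,-50,-11,0,0],[-1,-50,-11,20,0],[-1,-34,-8,30,0],[-1,0,0,20,0],[-1,0,0,0,0]]], "newtons": 40}}

```text
clock: 1.02
tcp_pos: [470.3, -240.7, 156.8]
ee_rot: [[-0.002, 1.0, -0.004], [1.0, 0.002, 0.001], [0.001, -0.004, -1.0]]
ft_force: [0.2, 0.8, 0.5]
opening: 85.4
```

Run:
```python
from h import *
from workcell import r
import pickle
F=pickle.load(open("f0.pkl","rb"));S,D=F["scene"],F["side"]
print("can",atz(S,(213,196),0),atz(D,(457,400),0))
o=r.get_obs();print(o["clock"],o["tcp_pos"],o["ee_rot"].round(4).tolist(),o["opening"])
f=r.grab_frame("wrist");pickle.dump(f,open("f1.pkl","wb"));cv2.imwrite("pics/w1.png",f["image"])
f["fish"]=1
print(proj(f,[473,-234,26]),proj(f,[473,-234,4]))
```

```text
can [ 592.6 -375.8] [ 584.6 -396.6]
1.025 [ 470.25363524 -240.66717648  156.75525072] [[-0.0016, 1.0, -0.0038], [1.0, 0.0016, 0.0014], [0.0014, -0.0038, -1.0]] 85.41173309921214
[[318.96816355 212.893647  ]] [[318.75513568 205.82725805]]
```

View pics/w1.png

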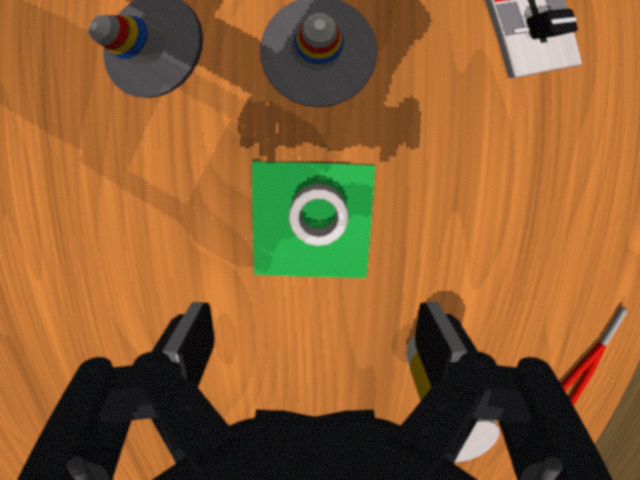

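The sleeve's top ring is at (318.5,216.5), centred on the green pad (253-375, 162-277). Outer width is about 60 px and bore about 34 px, so the bore is about 26 mm. It sits at roughly (473,-237). Descending.

>>> {"fn": "play_rows", "kwargs": {"commands": [[[-1,3,3,30,0],[-1,0,0,40,0],[-1,0,0,35,0],[-1,0,0,15,0],[-1,0,0,0,0],[-1,0,0,0,0]]]}}

```text
clock: 1.82
tcp_pos: [479.9, -238.3, 44.6]
ee_rot: [[-0.006, 1.0, 0.011], [1.0, 0.006, -0.008], [-0.008, 0.011, -1.0]]
ft_force: [-1.2, -0.2, 0.6]
opening: 85.5
```

Run:
```python
from h import *
from workcell import r
import pickle
o=r.get_obs();print(o["clock"],o["tcp_pos"],o["ft_force"])
f=r.grab_frame("wrist");f["fish"]=1;cv2.imwrite("pics/w2.png",f["image"])
# bright ring detection
im=f["image"];g=cv2.cvtColor(im,cv2.COLOR_BGR2HSV)
m=((g[...,1]<40)&(g[...,2]>150)).astype(np.uint8)
n,l,s,c=cv2.connectedComponentsWithStats(m)
for i in range(1,n):
    if s[i,4]>200: print(s[i],c[i].round(1),atz(f,s[i,:2]+s[i,2:4]/2-.5,26))
```

```text
1.825 [ 479.89876983 -238.31372006   44.60555251] [-1.22047069 -0.16690832  0.59820404]
[ 574    0   66   70 3077] [608.4  36.3] [635.2 -98.1]
[ 254  253   92   72 2205] [297.6 293.9] [ 472.7 -239. ]
```

>>> {"fn": "play_rows", "kwargs": {"commands": [[[-1,0,-4,5,0],[-1,0,-2,10,0],[-1,0,0,12,0],[-1,0,0,8,0],[-1,0,0,4,0],[-1,0,0,0,0]]]}}

```text
clock: 2.62
tcp_pos: [474.4, -239.1, 4.1]
ee_rot: [[-0.006, 1.0, 0.013], [1.0, 0.006, -0.008], [-0.009, 0.013, -1.0]]
ft_force: [-0.5, 0.2, 0.0]
opening: 85.2
```

>>> {"fn": "play_rows", "kwargs": {"commands": [[[1,0,-1,2,0],[1,0,0,0,0],[1,0,0,0,0],[1,0,0,0,0],[1,0,0,0,0],[1,0,0,0,0]]], "newtons": 30}}

```text
clock: 3.38
tcp_pos: [474.0, -239.5, 2.9]
ee_rot: [[-0.006, 1.0, 0.014], [1.0, 0.006, -0.009], [-0.01, 0.014, -1.0]]
ft_force: [0.8, -0.4, -0.5]
opening: 45.6
```

Run:
```python
from h import *
from workcell import r
f=r.grab_frame("wrist");cv2.imwrite("pics/w3.png",f["image"])
f["fish"]=1;o=r.get_obs();print(o["tcp_pos"],o["ft_force"],o["opening"],o["ee_rot"].round(3).tolist())
```

```text
[ 474.02682615 -239.463908      2.88005076] [-0.6765314  -0.25544646  0.38122961] 45.195153137037245 [[-0.006, 1.0, 0.014], [1.0, 0.006, -0.009], [-0.01, 0.014, -1.0]]
```

View pics/w3.png

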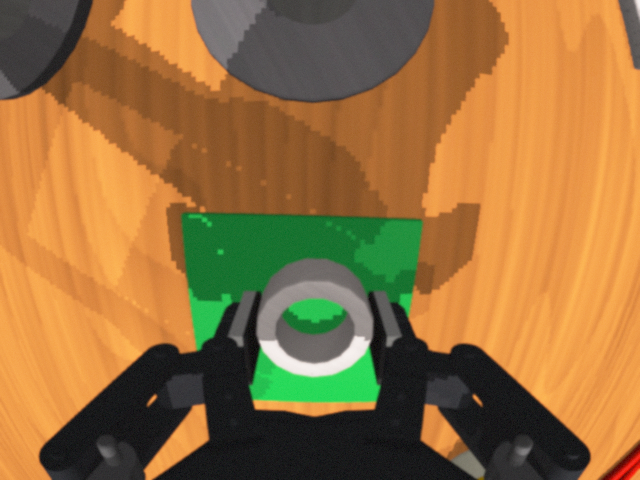

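The sleeve is squarely between the pads, top ring centred at about (315.5,328), opening 45 mm. Lifting.

>>> {"fn": "play_rows", "kwargs": {"commands": [[[1,0,0,-10,0],[1,0,0,-25,0],[1,0,0,-30,0],[1,0,0,-35,0],[1,0,0,-20,0],[1,0,0,0,0]]]}}

```text
clock: 4.18
tcp_pos: [472.3, -238.3, 129.6]
ee_rot: [[-0.006, 1.0, 0.016], [1.0, 0.006, -0.01], [-0.01, 0.016, -1.0]]
ft_force: [-0.1, -0.3, -0.2]
opening: 45.3
```

>>> {"fn": "play_rows", "kwargs": {"commands": [[[1,30,-3,0,0],[1,40,-4,0,0],[1,40,-5,0,0],[1,40,-4,0,0],[1,30,-3,0,0],[1,10,-2,0,0],[1,0,0,0,0],[1,0,0,0,0]]]}}

```text
clock: 5.18
tcp_pos: [446.6, -43.8, 121.2]
ee_rot: [[-0.004, 1.0, 0.008], [1.0, 0.004, -0.009], [-0.009, 0.008, -1.0]]
ft_force: [0.4, 0.4, -0.3]
opening: 45.4
```

Run:
```python
from h import *
from workcell import r
import pickle
o=r.get_obs();print(o["clock"],o["tcp_pos"],o["ft_force"],o["opening"],o["ee_rot"].round(3).tolist())
f=r.grab_frame("wrist");cv2.imwrite("pics/w4.png",f["image"]);f["fish"]=1
pickle.dump(f,open("f4.pkl","wb"))
print(proj(f,[[445,35,95],[445,35,12]]))
```

```text
5.175 [446.61149954 -43.81526364 121.19772617] [ 0.36348819  0.43235231 -0.29233997] 45.383007513973965 [[-0.004, 1.0, 0.008], [1.0, 0.004, -0.009], [-0.009, 0.008, -1.0]]
[[311.40915178 118.61738649]
 [311.43427625 115.83175217]]
```

View pics/w4.png

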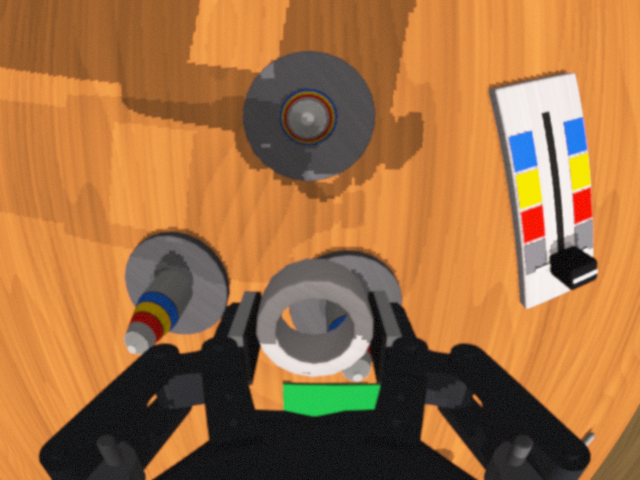

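Looking straight at the right mandrel: tip at (307.5,117.5), foot disc (243-375, 51-181). The sleeve in the hand has its top face centred at about (315.5,328). Colour fields: red (533,224)/(582,205), yellow (528,188)/(579,171), blue (523,150)/(574,135).

Run:
```python
from h import *
import pickle
f=pickle.load(open("f4.pkl","rb"))
print("tip",atz(f,(307.5,117.5),95),"foot",atz(f,(309,116),12))
th=np.linspace(0,6.28,60)
print("sleeve top",atz(f,(315.5,328),121.2+23.1), [ (lambda u:(u.min(0),u.max(0)))(proj(f,np.c_[446.6+23*np.cos(th),y+23*np.sin(th),0*th+144.3])) for y in(-44,-42)])
g=cv2.cvtColor(f["image"],cv2.COLOR_BGR2HSV);x0=490
for n,lo,hi in(("red",0,6),("yel",25,34),("blue",100,115)):
    m=((g[...,0]>=lo)&(g[...,0]<=hi)&(g[...,1]>150)&(g[...,2]>120)).astype(np.uint8);m[:,:500]=0;m[:,610:]=0;m[:80]=0;m[300:]=0
    k,l,s,c=cv2.connectedComponentsWithStats(m)
    P=[atz(f,c[i],14) for i in range(1,k) if s[i,4]>150];print(n,np.array(P).tolist(),np.mean(P,0))
print("ptr top",atz(f,(573,264),50))
```

```text
tip [443.3  35.5] foot [443.4  34.9]
sleeve top [446.6 -39.9] [(array([255.78915119, 283.85730864]), array([374.86112699, 380.98307313])), (array([255.41186944, 278.82580699]), array([375.28192204, 377.46339589]))]
red [[673.3, -21.3], [621.5, -38.3]] [647.4 -29.8]
yel [[663.9, 7.1], [612.2, -10.0]] [638.05  -1.45]
blue [[654.1, 35.4], [602.8, 18.6]] [628.45  27.  ]
ptr top [643.6 -58.9]
```

>>> {"fn": "play_rows", "kwargs": {"commands": [[[1,20,-1,0,0],[1,25,-1,0,0],[1,18,-1,0,0],[1,8,0,0,0],[1,3,0,0,0],[1,0,0,0,0],[1,0,0,0,0]]]}}

```text
clock: 6.1
tcp_pos: [444.6, 26.9, 120.3]
ee_rot: [[0.004, 1.0, 0.008], [1.0, -0.004, -0.01], [-0.01, 0.008, -1.0]]
ft_force: [0.2, 0.3, -0.1]
opening: 45.6
```

Run:
```python
from h import *
from workcell import r
import pickle
o=r.get_obs();print(o["clock"],o["tcp_pos"],o["ft_force"],o["opening"],o["ee_rot"].round(4).tolist())
F={}
for n in("scene","side","wrist"):F[n]=r.grab_frame(n)
pickle.dump(F,open("f5.pkl","wb"))
a=cv2.resize(F["scene"]["image"][190:290,310:410],None,fx=4,fy=4,interpolation=cv2.INTER_CUBIC)
b=cv2.resize(F["side"]["image"][200:300,240:340],None,fx=4,fy=4,interpolation=cv2.INTER_CUBIC)
cv2.imwrite("pics/c5.png",np.hstack([a,b]))
```

```text
6.1 [444.56476737  26.90713874 120.28352431] [ 0.17907607  0.25040268 -0.13577145] 45.59888955769951 [[0.0043, 1.0, 0.0077], [0.9999, -0.0042, -0.01], [-0.01, 0.0077, -0.9999]]
```

View pics/c5.png

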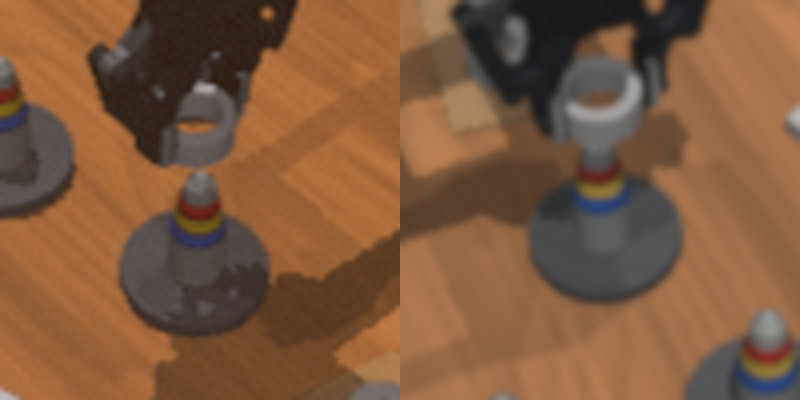

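Crop: scene view shows the mandrel tip at crop (200,178) just below the sleeve. Side view shows it centred under the sleeve at (600,110). A small lateral correction, then a gentle descent.

>>> {"fn": "play_rows", "kwargs": {"commands": [[[1,4,-1,0,0],[1,2,0,0,0],[1,0,0,8,0],[1,0,0,10,0],[1,0,0,6,0],[1,0,0,0,0],[1,0,0,0,0]]], "newtons": 25}}

```text
clock: 7.12
tcp_pos: [443.2, 33.1, 93.8]
ee_rot: [[0.004, 1.0, 0.006], [1.0, -0.004, -0.01], [-0.01, 0.006, -1.0]]
ft_force: [0.0, -0.8, 0.0]
opening: 45.4
```

>>> {"fn": "play_rows", "kwargs": {"commands": [[[1,0,0,6,0],[1,0,0,5,0],[1,0,0,3,0],[1,0,0,0,0]]]}}

```text
clock: 7.62
tcp_pos: [443.5, 33.0, 79.1]
ee_rot: [[0.004, 1.0, 0.007], [1.0, -0.004, -0.01], [-0.01, 0.007, -1.0]]
ft_force: [0.1, -0.4, -0.8]
opening: 45.8
```

Run:
```python
from h import *
from workcell import r
f=r.grab_frame("wrist");f["fish"]=1
o=r.get_obs();print(o["clock"],o["tcp_pos"],o["ft_force"])
print("tip expected",proj(f,[443.4,35.2,95]))
cv2.imwrite("pics/c6.png",cv2.resize(f["image"][240:420,200:440],None,fx=3,fy=3,interpolation=cv2.INTER_CUBIC))
```

```text
7.675 [443.60143439  32.95651398  79.24718493] [-2.51105794e-04  2.83361643e-01  2.09107793e-01]
tip expected [[314.95087215 321.61528003]]
```

View pics/c6.png

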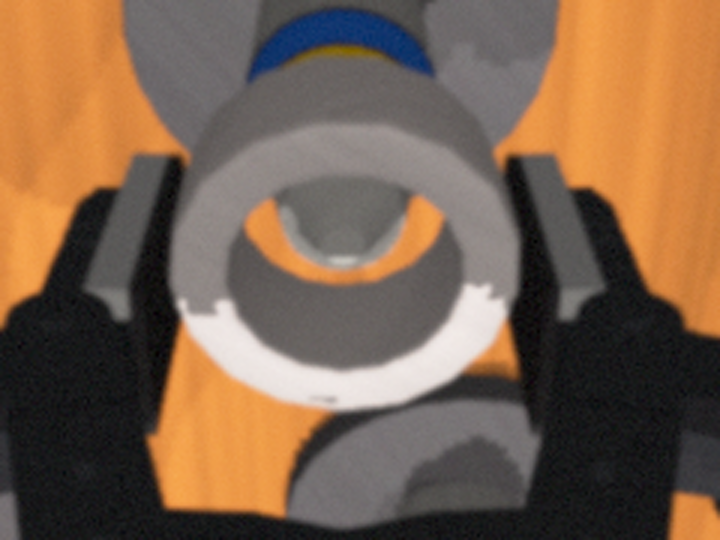

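The mandrel nose is inside the bore and centred left-right at crop x≈343. The bore is 236 of 345 px, so about 31 mm, which suggests blue; the stop height will settle it. Continuing in small steps while watching force.

>>> {"fn": "play_rows", "kwargs": {"commands": [[[1,0,0,4,0],[1,0,0,4,0],[1,0,0,3,0],[1,0,0,0,0]]]}}

```text
clock: 8.18
tcp_pos: [443.8, 32.8, 67.6]
ee_rot: [[0.004, 1.0, 0.007], [1.0, -0.004, -0.01], [-0.01, 0.007, -1.0]]
ft_force: [0.4, -0.5, -0.3]
opening: 45.6
```

>>> {"fn": "play_rows", "kwargs": {"commands": [[[1,0,0,3,0],[1,0,0,2,0],[1,0,0,1,0],[1,0,0,0,0]]]}}

```text
clock: 8.68
tcp_pos: [443.9, 32.8, 61.3]
ee_rot: [[0.004, 1.0, 0.008], [1.0, -0.004, -0.01], [-0.01, 0.008, -1.0]]
ft_force: [-0.2, 0.8, -0.1]
opening: 45.3
```

>>> {"fn": "play_rows", "kwargs": {"commands": [[[1,0,0,1.5,0],[1,0,0,1,0],[1,0,0,0,0]]]}}

```text
clock: 9.05
tcp_pos: [444.0, 32.8, 58.8]
ee_rot: [[0.004, 1.0, 0.008], [1.0, -0.004, -0.01], [-0.01, 0.008, -1.0]]
ft_force: [0.3, 0.1, -1.2]
opening: 45.6
```

>>> {"fn": "play_rows", "kwargs": {"commands": [[[1,0,0,1,0],[1,0,0,0,0]]]}}

```text
clock: 9.3
tcp_pos: [444.0, 33.0, 57.8]
ee_rot: [[0.004, 1.0, 0.008], [1.0, -0.004, -0.009], [-0.009, 0.008, -1.0]]
ft_force: [-0.3, 1.1, -0.5]
opening: 45.4
```

>>> {"fn": "play_rows", "kwargs": {"commands": [[[1,0,0,1,0],[1,0,0,0,0]]]}}

```text
clock: 9.55
tcp_pos: [443.9, 33.1, 56.7]
ee_rot: [[0.004, 1.0, 0.008], [1.0, -0.004, -0.009], [-0.009, 0.008, -1.0]]
ft_force: [0.0, 0.9, -0.7]
opening: 45.7
```

>>> {"fn": "play_rows", "kwargs": {"commands": [[[1,0.4,0,1,0],[1,0,0,0,0]]]}}

```text
clock: 9.8
tcp_pos: [443.8, 33.5, 55.6]
ee_rot: [[0.004, 1.0, 0.007], [1.0, -0.004, -0.009], [-0.009, 0.007, -1.0]]
ft_force: [-0.1, 0.8, -0.2]
opening: 45.3
```

>>> {"fn": "play_rows", "kwargs": {"commands": [[[1,0.2,0,1,0],[1,0,0,0,0]]]}}

```text
clock: 10.05
tcp_pos: [443.7, 33.6, 54.5]
ee_rot: [[0.004, 1.0, 0.007], [1.0, -0.004, -0.009], [-0.009, 0.007, -1.0]]
ft_force: [-1.7, 0.9, -0.1]
opening: 45.5
```

>>> {"fn": "play_rows", "kwargs": {"commands": [[[1,0.3,-0.4,1,0],[1,0,0,0,0]]]}}

```text
clock: 10.3
tcp_pos: [443.5, 33.7, 53.6]
ee_rot: [[0.004, 1.0, 0.007], [1.0, -0.004, -0.01], [-0.01, 0.007, -1.0]]
ft_force: [-1.2, -0.4, -0.3]
opening: 45.1
```

>>> {"fn": "play_rows", "kwargs": {"commands": [[[1,0.2,0,1,0],[1,0,0,0,0]]]}}

```text
clock: 10.55
tcp_pos: [443.5, 33.8, 53.1]
ee_rot: [[0.004, 1.0, 0.007], [1.0, -0.004, -0.01], [-0.01, 0.007, -1.0]]
ft_force: [-2.0, -0.5, 2.1]
opening: 45.3
```

>>> {"fn": "play_rows", "kwargs": {"commands": [[[1,0,-0.4,1,0],[1,0,0,0.5,0]]]}}

```text
clock: 10.8
tcp_pos: [443.6, 33.7, 52.9]
ee_rot: [[0.004, 1.0, 0.008], [1.0, -0.004, -0.01], [-0.01, 0.009, -1.0]]
ft_force: [-4.9, 0.4, 6.9]
opening: 45.5
```

>>> {"fn": "play_rows", "kwargs": {"commands": [[[1,0,0,1,0],[1,0,0,0.5,0]]]}}

```text
clock: 11.05
tcp_pos: [443.6, 33.7, 52.9]
ee_rot: [[0.004, 1.0, 0.008], [1.0, -0.004, -0.01], [-0.01, 0.008, -1.0]]
ft_force: [-4.6, -0.2, 6.8]
opening: 45.2
```

>>> {"fn": "play_rows", "kwargs": {"commands": [[[1,0,-0.3,0.8,0],[1,0,-0.3,0.8,0],[1,0,-0.3,0.8,0]]]}}

```text
clock: 11.42
tcp_pos: [443.6, 33.7, 52.8]
ee_rot: [[0.004, 1.0, 0.01], [1.0, -0.004, -0.011], [-0.01, 0.01, -1.0]]
ft_force: [-3.9, -0.1, 8.0]
opening: 45.9
```

>>> {"fn": "play_rows", "kwargs": {"commands": [[[1,0,0,1,0],[1,0,0,1,0],[1,0,0,1,0],[1,0,0,1,0]]]}}

```text
clock: 11.92
tcp_pos: [443.6, 33.7, 52.7]
ee_rot: [[0.004, 1.0, 0.01], [1.0, -0.004, -0.011], [-0.011, 0.01, -1.0]]
ft_force: [-7.6, -1.2, 11.5]
opening: 45.9
```

>>> {"fn": "play_rows", "kwargs": {"commands": [[[1,0,-0.3,1,0],[1,0,-0.3,1,0],[1,0,-0.3,0.9,0],[1,0,-0.3,0.9,0]]]}}

```text
clock: 12.42
tcp_pos: [443.6, 33.7, 52.8]
ee_rot: [[0.004, 1.0, 0.012], [1.0, -0.004, -0.011], [-0.011, 0.012, -1.0]]
ft_force: [-5.1, -1.0, 9.0]
opening: 45.7
```

>>> {"fn": "play_rows", "kwargs": {"commands": [[[1,0,0,0,0],[-1,0,0,0,0],[-1,0,0,0,0],[-1,0,0,0,0],[-1,0,0,0,0],[-1,0,0,0,0],[-1,0,0,0,0]]]}}

```text
clock: 13.3
tcp_pos: [443.8, 33.8, 52.3]
ee_rot: [[0.004, 1.0, 0.013], [1.0, -0.004, -0.011], [-0.011, 0.013, -1.0]]
ft_force: [0.4, 0.1, 0.6]
opening: 85.2
```

>>> {"fn": "play_rows", "kwargs": {"commands": [[[-1,0,0,-15,0],[-1,0,0,-35,0],[-1,0,0,-40,0],[-1,20,0,-20,0],[-1,0,30,0,0],[-1,0,40,0,0],[-1,0,30,0,0],[-1,0,0,0,0]]]}}

```text
clock: 14.3
tcp_pos: [546.3, 55.6, 177.2]
ee_rot: [[0.004, 1.0, 0.023], [1.0, -0.004, -0.01], [-0.01, 0.023, -1.0]]
ft_force: [-0.1, 0.8, -0.5]
opening: 85.2
```

Run:
```python
from h import *
from workcell import r
import pickle
o=r.get_obs();print(o["clock"],o["tcp_pos"],o["ee_rot"].round(3).tolist())
F={n:r.grab_frame(n) for n in("scene","side","wrist")};F["wrist"]["fish"]=1
pickle.dump(F,open("f7.pkl","wb"))
S,D,W=F["scene"],F["side"],F["wrist"]
R=lambda im,k:cv2.resize(im,None,fx=k,fy=k,interpolation=cv2.INTER_CUBIC)
top=np.hstack([R(S["image"][205:285,310:410],4),R(D["image"][205:285,240:340],4)])
bot=R(W["image"][:280],1.0);bot=cv2.copyMakeBorder(bot,0,0,0,160,cv2.BORDER_CONSTANT)
cv2.imwrite("pics/c7.png",np.vstack([top,bot]))
for z in(54,64,74):print(z,proj(S,[443.4,35.2,z]),proj(D,[443.4,35.2,z]))
```

```text
14.3 [546.29236025  55.56230995 177.20890115] [[0.004, 1.0, 0.023], [1.0, -0.004, -0.01], [-0.01, 0.023, -1.0]]
54 [[358.7755146  245.15018226]] [[289.83651769 245.87222744]]
64 [[358.96839734 242.42590097]] [[289.57205356 243.08732073]]
74 [[359.16401476 239.66299503]] [[289.30337051 240.25798717]]
```

View pics/c7.png

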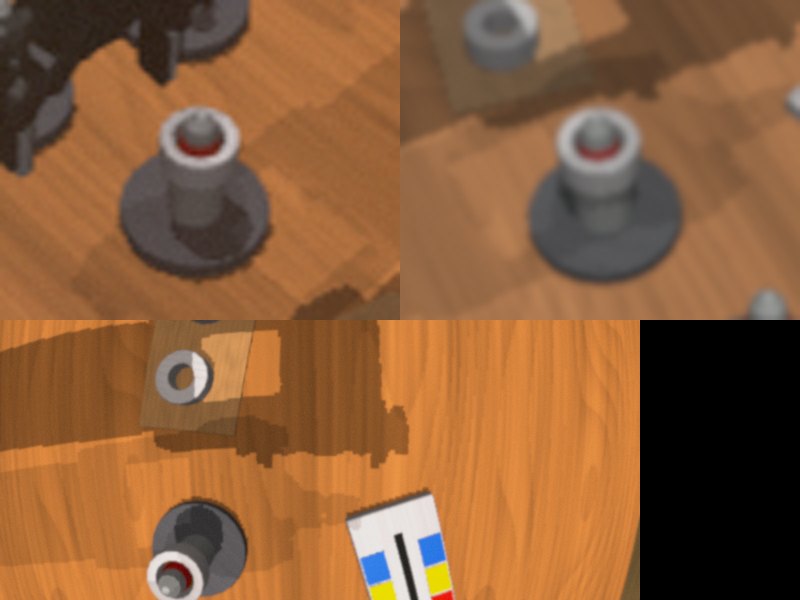

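All three views show the sleeve upright on the left mandrel. Red shows inside near its top and the blue and yellow bands are covered, so the rim (TCP-derived z of about 53-54 mm) is in the blue band. Next is the pointer, with the jaws turned to match the track.

>>> {"fn": "play_rows", "kwargs": {"commands": [[[-1,-25,25,0,0],[-1,-40,35,10,0],[-1,-35,30,20,0],[-1,-20,16,20,0],[-1,0,0,0,-0.16],[-1,0,0,0,-0.16],[-1,0,0,0,0],[-1,0,0,0,0]]]}}

```text
clock: 15.45
tcp_pos: [650.2, -67.6, 134.5]
ee_rot: [[-0.317, 0.948, 0.026], [0.948, 0.317, -0.009], [-0.017, 0.021, -1.0]]
ft_force: [-0.2, 0.1, 0.1]
opening: 85.6
```

```bash
cat > m.py <<'E'
from h import *
from workcell import r
o=r.get_obs();print(o["clock"],o["tcp_pos"].round(1),o["ee_rot"].round(3).tolist(),o["ft_force"].round(1))
f=r.grab_frame("wrist");f["fish"]=1;cv2.imwrite("pics/last.png",f["image"])
g=cv2.cvtColor(f["image"],cv2.COLOR_BGR2HSV)
def blobs(m,a=150):
    k,l,s,c=cv2.connectedComponentsWithStats(m.astype(np.uint8));return [(s[i],c[i]) for i in range(1,k) if s[i,4]>a]
M={}
for n,lo,hi in(("red",0,6),("yel",25,34),("blue",100,120)):
    for s,c in blobs((g[...,0]>=lo)&(g[...,0]<=hi)&(g[...,1]>150)&(g[...,2]>110)): 
        p=atz(f,c,14)
        if 570<p[0]<720 and -70<p[1]<70: print(n,s.tolist(),p); M.setdefault(n,[]).append(p)
for n in M: print(n,"mean",np.mean(M[n],0).round(1))
# white line on black top: bright blob close to predicted pointer
for s,c in blobs((g[...,1]<60)&(g[...,2]>140),25):
    p=atz(f,c,50)
    if 590<p[0]<690 and -110<p[1]<60 and s[4]<3000: print("white",s.tolist(),c.round(1),p)
E
python3 m.py
```

```text
15.45 [650.2 -67.6 134.5] [[-0.317, 0.948, 0.026], [0.948, 0.317, -0.009], [-0.017, 0.021, -1.0]] [-0.2  0.1  0.1]
red [272, 155, 30, 37, 1055] [621.9 -38.1]
red [348, 156, 30, 37, 1064] [673.3 -21.4]
blue [271, 71, 31, 38, 1113] [603.   18.6]
blue [350, 71, 30, 39, 1082] [654.3  35.5]
red mean [647.6 -29.8]
blue mean [628.6  27. ]
white [306, 152, 9, 8, 44] [309.3 155.3] [631.4 -16.5]
white [307, 244, 40, 6, 198] [326.4 247. ] [660.7 -69.7]
```

Measured: white line at (660.7,-69.7), blue field middle at (628.6,27.0). The travel along the track is about 102 mm.

>>> {"fn": "play_rows", "kwargs": {"commands": [[[-1,-2,4,20,0],[-1,-1,2,25,0],[-1,0,0,25,0],[-1,0,0,15,0],[-1,0,0,0,0],[-1,0,0,0,0]]]}}

```text
clock: 16.25
tcp_pos: [659.1, -68.8, 43.4]
ee_rot: [[-0.313, 0.949, 0.024], [0.95, 0.314, -0.009], [-0.016, 0.02, -1.0]]
ft_force: [0.1, 0.3, 0.2]
opening: 85.5
```

```bash
python3 m.py
```

```text
16.25 [659.1 -68.8  43.4] [[-0.313, 0.949, 0.024], [0.95, 0.314, -0.009], [-0.016, 0.02, -1.0]] [0.1 0.3 0.2]
red [237, 172, 46, 57, 2444] [621.9 -38.1]
red [351, 172, 46, 56, 2431] [673.1 -21.2]
blue [233, 43, 48, 60, 2673] [603.2  18.5]
blue [353, 43, 47, 60, 2631] [654.4  35.5]
red mean [647.5 -29.6]
blue mean [628.8  27. ]
white [250, 104, 34, 4, 44] [268. 105.] [616.4   6.5]
white [282, 110, 3, 14, 30] [282.8 116.2] [622.7   4.1]
white [283, 131, 3, 18, 27] [283.6 139.3] [625.5  -3.8]
white [373, 176, 26, 55, 106] [392.2 212.6] [673.  -17.3]
white [245, 230, 11, 8, 34] [250.1 232.3] [623.5 -41.6]
white [334, 239, 5, 13, 29] [336.4 244.9] [656.9 -36.3]
white [356, 257, 32, 17, 287] [371.1 265.7] [673.2 -40.5]
white [288, 314, 62, 8, 437] [317.1 317.2] [660.1 -69.9]
```

>>> {"fn": "play_rows", "kwargs": {"commands": [[[-1,-1,0,10,0],[-1,0,0,8,0],[-1,0,0,3,0],[1,0,0,0,0],[1,0,0,0,0],[1,0,0,0,0],[1,0,0,0,0],[1,0,0,0,0]]], "newtons": 30}}

```text
clock: 17.3
tcp_pos: [661.5, -70.1, 23.4]
ee_rot: [[-0.313, 0.949, 0.029], [0.949, 0.314, -0.01], [-0.018, 0.024, -1.0]]
ft_force: [2.4, 0.3, -2.4]
opening: 29.2
```

>>> {"fn": "play_rows", "kwargs": {"commands": [[[1,0,0,0,0],[1,0,0,0,0]]]}}

```text
clock: 17.55
tcp_pos: [661.5, -70.1, 23.5]
ee_rot: [[-0.313, 0.949, 0.029], [0.949, 0.314, -0.01], [-0.018, 0.024, -1.0]]
ft_force: [2.6, 0.6, -0.2]
opening: 29.6
```

```bash
python3 m.py | grep -v red
```

```text
17.55 [661.5 -70.1  23.5] [[-0.313, 0.949, 0.029], [0.949, 0.314, -0.01], [-0.018, 0.024, -1.0]] [ 2.6  0.6 -0.2]
blue [219, 30, 53, 68, 3442] [603.3  18.5]
blue [355, 30, 52, 68, 3397] [654.3  35.4]
blue mean [628.8  27. ]
white [221, 196, 3, 18, 35] [221.8 205.5] [615.5 -29.1]
white [367, 276, 32, 53, 554] [387.4 300.6] [680.  -45.4]
white [229, 280, 33, 55, 644] [240.3 303.6] [630.  -62.5]
white [253, 281, 5, 8, 28] [254.8 284.6] [633.1 -53.3]
white [282, 338, 68, 7, 432] [315.8 341.1] [660.9 -69.7]
```

Pointer gripped (29.5 mm). Sliding it along the track.

>>> {"fn": "play_rows", "kwargs": {"commands": [[[1,10,0,-0.2,0],[1,15,0,-0.3,0],[1,15,0,-0.3,0],[1,15,0,-0.3,0],[1,15,0,-0.3,0],[1,12,0,-0.2,0],[1,6,0,-0.1,0],[1,0,0,0,0]]]}}

```text
clock: 18.6
tcp_pos: [631.6, 20.1, 23.5]
ee_rot: [[-0.315, 0.949, 0.029], [0.949, 0.315, -0.01], [-0.019, 0.024, -1.0]]
ft_force: [2.8, 2.1, -1.0]
opening: 29.8
```

```bash
python3 m.py | grep -v red
```

```text
18.6 [631.6  20.1  23.5] [[-0.315, 0.949, 0.029], [0.949, 0.315, -0.01], [-0.019, 0.024, -1.0]] [ 2.8  2.1 -1. ]
blue [349, 253, 49, 54, 1866] [654.1  38.8]
blue [229, 255, 49, 53, 1883] [601.2  21.3]
blue mean [627.7  30. ]
white [385, 271, 14, 42, 98] [394.  296.6] [651.8  46.9]
white [229, 282, 15, 53, 137] [233.  306.3] [597.9  25.7]
white [248, 293, 14, 9, 98] [254.  296.7] [604.2  32. ]
white [367, 293, 13, 7, 74] [373.1 295.8] [644.3  45.1]
white [282, 338, 68, 7, 434] [316.  341.1] [631.1  20.5]
white [268, 357, 40, 58, 1463] [293.4 386.4] [629.7  -4.7]
white [320, 357, 42, 59, 1503] [334.1 386.8] [645.7   0. ]
```

>>> {"fn": "play_rows", "kwargs": {"commands": [[[1,4,0,0,0],[1,2.5,0,0,0],[1,0.5,0,0,0],[1,0,0,0,0]]]}}

```text
clock: 19.15
tcp_pos: [629.7, 25.7, 23.5]
ee_rot: [[-0.313, 0.949, 0.029], [0.95, 0.313, -0.011], [-0.019, 0.025, -1.0]]
ft_force: [2.5, 0.3, -0.4]
opening: 29.5
```

```bash
python3 m.py | grep -E "^[12]|\[28"
```

```text
19.15 [629.7  25.7  23.5] [[-0.313, 0.949, 0.029], [0.95, 0.313, -0.011], [-0.019, 0.025, -1.0]] [ 2.5  0.3 -0.4]
white [282, 338, 68, 7, 433] [316.  341.1] [629.2  26. ]
```

White line at (629.2,26.0) against the middle at (628.8,27.0): about 1 mm short. Releasing and retreating.

>>> {"fn": "play_rows", "kwargs": {"commands": [[[-1,0,0,0,0],[-1,0,0,0,0],[-1,0,0,0,0],[-1,0,0,0,0],[-1,0,0,0,0],[-1,0,0,0,0]]]}}

```text
clock: 19.95
tcp_pos: [629.2, 25.7, 23.5]
ee_rot: [[-0.313, 0.949, 0.028], [0.95, 0.313, -0.01], [-0.019, 0.023, -1.0]]
ft_force: [0.6, -0.7, -0.1]
opening: 85.0
```

>>> {"fn": "play_rows", "kwargs": {"commands": [[[-1,0,0,-20,0],[-1,0,0,-40,0],[-1,0,0,-50,0],[-1,-25,0,-30,0],[-1,-40,0,0,0],[-1,-40,0,0,0],[-1,0,0,0,0],[-1,0,0,0,0]]]}}

```text
clock: 20.95
tcp_pos: [659.7, -74.2, 183.1]
ee_rot: [[-0.314, 0.948, 0.04], [0.949, 0.315, -0.012], [-0.024, 0.034, -0.999]]
ft_force: [0.5, 0.7, 1.0]
opening: 85.4
```

```bash
python3 m.py
python3 - <<'E'
from h import *
from workcell import r
R=lambda im,k:cv2.resize(im,None,fx=k,fy=k,interpolation=cv2.INTER_CUBIC)
S,D,W=[r.grab_frame(n)["image"] for n in("scene","side","wrist")]
cv2.imwrite("pics/c9.png",np.vstack([np.hstack([R(S[170:370,220:460],5/3),R(D[170:370,220:460],5/3)]),cv2.copyMakeBorder(W[:260],0,0,0,160,cv2.BORDER_CONSTANT)]))
E
```

```text
20.95 [659.7 -74.2 183.1] [[-0.314, 0.948, 0.04], [0.949, 0.315, -0.012], [-0.024, 0.034, -0.999]] [0.5 0.7 1. ]
red [266, 136, 25, 32, 764] [621.7 -38.5]
red [331, 136, 25, 31, 754] [673.4 -21.4]
blue [265, 64, 26, 32, 656] [602.6  18.7]
blue [331, 64, 26, 32, 646] [655.3  35.6]
red mean [647.6 -30. ]
blue mean [629.   27.2]
white [295, 76, 35, 3, 104] [311.8  77. ] [628.9  26.3]
white [333, 78, 16, 5, 63] [340.3  80. ] [648.9  30.8]
white [292, 119, 6, 14, 58] [294.  125.9] [627.8 -11.9]
```

View pics/c9.png

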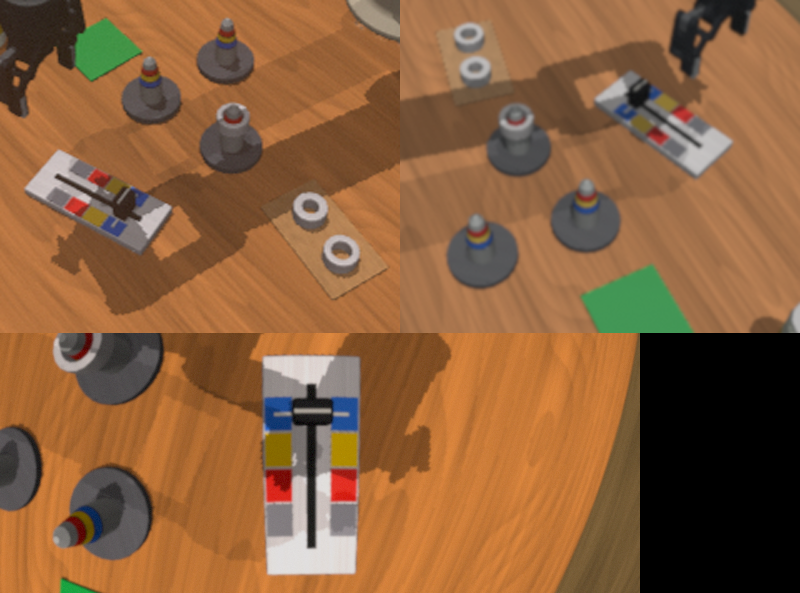

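The final views show the pointer's white line mid-blue (wrist (312,77)) and the sleeve seated on the left mandrel. The spares are on the cardboard pad, and the arm is clear of everything.

```bash
python3 -c "
from workcell import r
print(r.finish_job())"
```

```text
the job is handed in; nothing more can be done
None
```

The sleeve from the green pad is on the left-most mandrel, and the register pointer is in the middle of the blue field. I handed the job in at about 21 s; the hand-in reports no verdict.

- **Sleeve:** I slid it down in small steps until it stopped, then pressed at about 9–11.5 N for roughly a second and released it. There was also 4–8 N of sideways force during the press, because the tool was tilted by just under 1°. In the last views it stands upright.
- **Band:** The rim stopped at about 53–54 mm by the tool height, which is mid-blue. After release, the cameras showed the blue and yellow bands covered and red visible inside the top, which agrees. My first rough look had put the bore at about 26 mm; closer views gave about 31 mm, which fits blue.
- **Pointer:** The white line is at (628.9, 26.3) against a blue field middle of (629.0, 27.2), so it is about 1 mm off.
- **Rest of the scene:** The spares are on the cardboard pad, and the gripper is open and clear of everything. I never moved near the can or the screwdriver, but did not check them separately at the end.

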